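Reset the water filter's usage counter

ROBOT

A 6-joint arm with a two-finger parallel gripper is mounted at the origin on the work surface. World frame = base frame: x ahead of the robot, y to its left, z up, the work surface at z = 0. Lengths are in m, angles in rad, forces in N, time in s.
With the tool pointing down it reaches from about 0.25 to 0.8 m from the base axis. Payload 8.5 kg.
Tool frame: the origin (TCP) lies midway between the tips of the shut fingers; the grasp point (between the pads) lies 19 mm behind it (manip.pinch_z is the distance from the TCP to the grasp point, in m); x points along the fingers, y is the direction in which the jaws open and shut, and the axes are right-handed (so a half turn about x gives the same grasp; the last joint's range is limited). The gripper opens to 85 mm and grips with 20 to 120 N. Pads are 22 mm wide; open, the fingers measure 114 mm over their backs; the gripper's body (76 mm by 85 mm) begins 54 mm behind the grasp point. The pads swing forward as they close: fully open they stand 13 mm farther back than shut.
Start: joints at [-1.103, 0.238, -0.013, 1.319, 0, 1.571], TCP at [0.237, -0.469, 0.231] pointing down, gripper open.
Joint ranges: [-2.66, 2.66], [-1.03, 1.9], [-1.14, 1.46], [-1.82, 2.27], [-1.45, 1.34], [-3.14, 3.14]. Speed limits (rad/s): [2.22, 2.22, 2.79, 3.14, 3.14, 3.14].

INTERFACE

Orientations are given as [roll, pitch, yaw] about the fixed x, y, z axes, in that order (R = Rz(yaw) Ry(pitch) Rx(roll)).
In Python, from cell import manip, vision, ticket gives the robot as it stands.
- The arm moves only by the tool step_arm, never from a script. Its argument "motion" is a list of rows, each a list of 4 numbers: the shift along the tool's x, y, z in cm, then the turn about the tool's x in rad. In form: [[dx, dy, dz, yaw], ...]. A call has 1 to 12 rows; each row shifts and turns the pose as measured when the row begins, along the tool's axes as they then stand; what a row does not reach is not made up. A row lasts 1/12 s, in which the tool goes at most 41.7 mm and 7.16 degrees, less where a joint would pass 70% of its speed; a pose out of reach is approached as far as the arm can. A call with a gripper value outside its range is refused whole. "grip" is the opening, from 0 (shut) to 1 (fully open), set as the call begins (left out, the last holds). The fingers move at their own pace and stop on an object; "force" is the grip in N (left out, the last holds). Time passes only in rows, so rows that do not move let the fingers close. It gives the time, the measured TCP pose, the force and the opening at its end, in the units of the state.
- manip.get_obs(): the state, without advancing time (a new reading comes with each control period).
- vision.camera(name): name is "side" or "top"; returns a dict with "pixels" (420x560x3 uint8, red, green, blue), "fx", "fy", "cx", "cy" (pixels), "extrinsics" (4x4, takes a point from camera to world coordinates). Camera axes: x right, y down, z forward; pixel columns grow to the right and rows downward; lengths in m; the calibration is good to about 2 mm. A picture is of the moment at which its call begins. There is no depth.
- ticket.close_job(): hands the job in, once; it reports no verdict.
Trained networks look in the newest picture that a camera, given by its name, has taken for a name from the list of things; names that differ only in an ending like _2 or _b are one class to them, and where a whole thing is asked for, a point or a joint stands for the part that bears it (a point fixed in the world has none). Each returns a list of dicts, best first, with "p" (0 to 1); they miss things now and then, are a little off and sometimes report something else, mostly with a low value. They report only what shows in the picture. A call takes as long as a camera call. They do not tell look-alikes from the thing itself.
- vision.look_for(label, camera): "point" ([row, column] in pixels, amid what is visible of it).
- vision.spot_point(label, camera): "point" ([row, column] in pixels: a listed point, or the origin of a listed thing).
The state is a dict: "t": time; "joint_pos": joint angles; "qvel": joint speeds; "tau": joint torques, N m; "tcp_pos": TCP position; "tcp_rot": TCP orientation; "force": force on the tool from outside, world axes, zero at the start; "ft_torque": the same for the moment, N m; "gripper_width": finger opening in m.
Only numpy, scipy, OpenCV 4.12 (cv2) and the standard library are available. Lean on these libraries where they do the work, as an engineer would, in place of code of your own. Each camera call takes 0.05 s, during which the arm holds its last target.

TASK

The water filter has a fresh cartridge: turn its latch a full quarter turn to release the clear splash cover, lift the cover off and set it down (do not drop it) flat and right way up on the worktop beside the unit, where it will be collected for washing. Then turn the usage-counter knob anticlockwise all the way back to its zero stop, leaving the latch open and not disturbing the mug and the soap bottle.

Things in the scene. Friction and masses are not known exactly. Their poses are not given: they have to be found in the camera images.
- unit: Fixed water filter, white housing 200 (x) x 310 (y) x 70 mm high, flat deck on top; origin: centre of its underside, z up; yaw varies. Behind it (unit x +100 to +173 mm) lies a cartridge 75 mm high with a thin spout at x 136 to 195, y +90, 168 mm high. 5 mm ribs locate the cover with 3 mm play. Latch axis at unit x 0, y -100 mm; counter axis and cover's seat centre at x 0, y +22 mm
- latch (a joint): Quarter-turn latch, rad: 0 = closed (flat steel tab points to unit +y, over the cover's flange, and holds the cover down), pi/2 = fully open, hard stop; grows anticlockwise seen from above; starts at 0 to 0.1; stays where it is left (friction about 0.06 N m). The tab reaches 46 mm from the axis, 8 to 13 mm above the deck
- latch_grip (a point): On the latch's axis, 34 mm above the deck (104 mm above the worktop), inside its upright black grip rib: 60 mm long (centred on the axis), 14 mm thick, 13 to 46 mm above the deck. The point's x axis lies along the rib, towards the tab: at joint value q it points at unit yaw + pi/2 + q
- cover: Loose splash cover, about 260 g: upside-down clear box 134 x 134 x 60 mm high, 4 mm walls, grey flanges 22 mm wide, 6 mm thick at the foot of its +y and -y sides (178 mm over all in y), bar handle on top. Origin: centre of its underside, z up. At first it sits on the unit's deck over the counter knob, aligned with the unit. Lift it straight up 60 mm or more to clear the knob
- cover_handle (a point): In the cover's grey bar handle, 88 mm above the cover's underside, over its centre. The bar lies along the cover's y axis, 100 mm long, 14 mm wide, from 84 to 96 mm above the underside, on two feet 44 mm either side of the middle, with 24 mm of free space below it
- counter (a joint): Usage counter knob, rad: 0 = at the zero stop (hard), grows clockwise seen from above, up to 2.75; to reset it turn it anticlockwise. Stays where it is left (friction about 0.06 N m). Starts between 0.9 and 2.6
- counter_grip (a point): On the counter knob's axis, 33.5 mm above the deck (103.5 above the worktop), in its black grip bar: 68 mm long (38 mm behind to 30 mm ahead of the axis), 14 mm thick, 11 to 44 mm above the deck. A low nose 50 mm from the axis, with a pale line at that end of the bar, is the pointer. Site x axis is along the nose: at value q it points at unit yaw - q
- mug: Blue mug, bystander, 84 mm diameter, 95 mm high; origin at the centre of its underside. Mug and bottle stand far left and far right of the unit, either way round; a green tin stands fixed beyond the unit, out of the way
- soap: Clear soap bottle, bystander, 64 mm diameter, about 180 mm high; origin at the centre of its underside
- zero_stop (a point): Top of the small steel zero-stop post, 16 mm above the deck, at the edge of the pale dial, 47 mm from the counter's axis towards unit +x (away from the robot). With the counter at zero the nose points to unit +x and its side lies against this post
There are look-alikes about, which are no part of the job. What is meant by the cover is not red, and is the smaller of those in its own colour.

How it is judged:
On the way, in this order (a step that is already met when the one before it is completed fails the run):
1. the latch is turned a full quarter turn while the cover still sits on the unit (value of joint latch above 1.35 rad and height (world z) of cover above 0.06 m), for 0.1 s.
2. the cover stands flat, right way up and let go on the worktop (height (world z) of cover below 0.01 m and angle between cover's own z axis and vertical below 0.08 rad and contact force between the fingers and cover below 0.1 N and linear speed of cover below 0.02 m/s), for 0.1 s.
3. the counter knob is back at its zero stop (value of joint counter below 0.06 rad), for 0.1 s.
At the end, for the whole second after the job is handed in: The counter knob is within 0.06 rad of its zero stop, the latch is open (beyond 1.35 rad), and the cover rests flat and right way up on the worktop (underside within 10 mm of it, tilt under 0.08 rad) (value of joint counter below 0.06 rad and value of joint latch above 1.35 rad and height (world z) of cover below 0.01 m and angle between cover's own z axis and vertical below 0.08 rad and linear speed of cover below 0.02 m/s); the robot touches nothing.
It fails at once if the cover is pulled up by more than 15 mm past the closed latch (z of cover in the frame of unit above 0.085 m and value of joint latch below 1 rad).
It fails at once if the cover is dropped (falls unheld faster than 0.6 m/s) (linear speed of cover above 0.6 m/s and contact force between the fingers and cover below 0.05 N).
It fails at once if the mug or the soap bottle is moved by more than 30 mm or tipped (distance of any of mug, soap from where it was at the start of the episode above 0.03 m or angle between any of mug, soap's own z axis and vertical above 0.3 rad).
It also fails if it takes over 72 s, if anything falls off the work surface, if the arm or the gripper's body presses on something with over 40 N, if the wrist force passes 120 N, or if a joint passes its speed limit or range.

## Working session

There is one attempt and no reset: what is moved stays moved. The work goes in short steps, Python scripts to look and compute and a tool call to move; the robot and the scene stay as the last step left them, time stands still between calls to the robot, and variables do not carry over. Pictures are saved under pics/ and viewed, and the job is handed in when it is done.

Besides the shell and the picture viewer there is one more tool, called after ">>>" by a JSON object that holds its "fn" and its "kwargs", one argument or row to a line. step_arm: Moves the arm, as the interface text tells. Its arguments: {"type":"object","properties":{"motion":{"type":"array"},"grip":{"type":"number"},"force":{"type":"number"}},"required":["motion"]}

```bash
ls; mkdir -p pics; python3 - <<'E'
from cell import manip, vision, ticket
import cv2
print(manip.get_obs(), manip.pinch_z)
for c in("side","top"):
    d=vision.camera(c); cv2.imwrite(f"pics/{c}0.png",d["pixels"][:,:,::-1])
    print(c,d["fx"],d["cx"],d["cy"],d["extrinsics"])
    for n in("unit","latch_grip","cover","cover_handle","counter_grip","zero_stop","mug","soap"):
        print(n,[( [round(v) for v in r["point"]],round(r["p"],2)) for r in vision.spot_point(n,c)][:4])
E
```

```text
pics
{'t': 0.0, 'joint_pos': array([-1.10299287e+00,  2.38798093e-01, -1.42874826e-02,  1.31919549e+00,
        3.07393162e-05,  1.57077689e+00]), 'qvel': array([1.28953895e-03, 9.72193890e-04, 8.29219087e-04, 3.10647953e-05,
       9.79887899e-04, 2.45162117e-03]), 'tau': array([-1.83861805e-03, -5.38776898e+01,  3.46435976e+01,  1.85794698e-02,
        4.19352352e-05,  2.17958387e-05]), 'tcp_pos': array([ 0.23655082, -0.46820587,  0.23065561]), 'tcp_rot': array([-1.59151632,  1.56931127,  2.01789921]), 'force': array([-0.87064616,  0.21922668, -0.41829195]), 'ft_torque': array([-0.0198808 , -0.05221375, -0.02412496]), 'gripper_width': 0.08558542141572203} 0.0187
side 381.0761804592541 274.60994629408583 212.04470306365909 [[-0.99500149 -0.07947821  0.06045866  0.36869407]
 [-0.09802256  0.66173573 -0.74330169  0.77571638]
 [ 0.01906863 -0.7455126  -0.6662187   0.88411251]
 [ 0.          0.          0.          1.        ]]
unit [([253, 243], 0.83)]
latch_grip [([175, 233], 0.69), ([208, 253], 0.53)]
cover [([243, 239], 0.58), ([202, 337], 0.58)]
cover_handle [([143, 295], 0.86), ([175, 339], 0.73), ([226, 240], 0.55)]
counter_grip []
zero_stop [([233, 225], 0.85)]
mug [([377, 161], 0.86)]
soap [([171, 234], 0.7)]
top 537.0211162692216 285.13595937160653 216.19159233078375 [[ 0.00451685 -0.9803844   0.1970432   0.07693229]
 [-0.99998737 -0.00399397  0.0030509  -0.06149432]
 [-0.00220407 -0.1970545  -0.98039006  1.8595924 ]
 [ 0.          0.          0.          1.        ]]
unit []
latch_grip [([198, 300], 0.43)]
cover [([193, 262], 0.83), ([229, 422], 0.83), ([279, 352], 0.65)]
cover_handle [([277, 358], 0.92), ([180, 263], 0.78), ([224, 426], 0.59)]
counter_grip []
zero_stop [([179, 265], 0.8)]
mug [([162, 162], 0.86)]
soap [([170, 380], 0.93)]
```

View pics/side0.png

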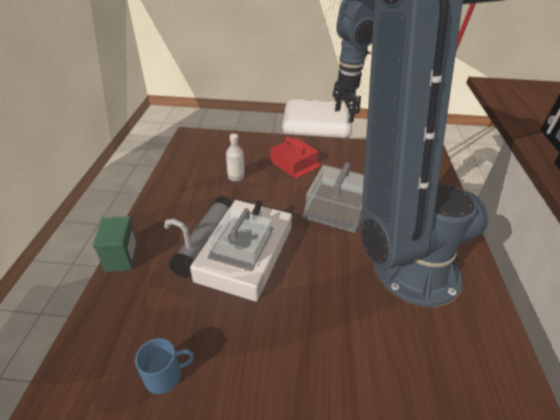

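View pics/top0.png

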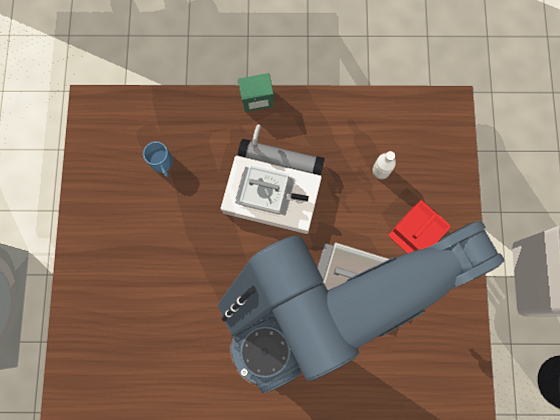

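Three cover-like things appear. There is a clear grey one on the unit (top ≈ (193,262), side ≈ (243,239)), a larger clear grey one near the arm (top ≈ (279,352), side ≈ (202,337)) and a red one (top ≈ (229,422)). The one on the unit fits, since it is not red and is the smaller of the two grey ones. I'll check it in an enlarged crop and locate the unit.

```bash
cat > h.py <<'E'
from cell import manip, vision, ticket
import cv2, numpy as np
def cam(c):
    d=vision.camera(c); return d
def K(d): return np.array([[d["fx"],0,d["cx"]],[0,d["fy"],d["cy"]],[0,0,1]])
def onplane(d,rc,z):
    r=d["extrinsics"][:3,:3]@np.linalg.solve(K(d),[rc[1],rc[0],1]); o=d["extrinsics"][:3,3]
    return o+r*(z-o[2])/r[2]
def proj(d,P):
    E=np.linalg.inv(d["extrinsics"]); p=K(d)@(E[:3,:3]@np.array(P).T+E[:3,3:4]); return (p[:2]/p[2]).T
def tri(d1,a,d2,b):
    P=[K(d)@np.linalg.inv(d["extrinsics"])[:3] for d in(d1,d2)]
    X=cv2.triangulatePoints(P[0],P[1],np.array([[a[1]],[a[0]]],float),np.array([[b[1]],[b[0]]],float)); return (X[:3]/X[3]).ravel()
def crop(d,r0,r1,c0,c1,s,name,lines=()):
    im=np.ascontiguousarray(cv2.resize(d["pixels"][r0:r1,c0:c1,::-1],None,fx=s,fy=s,interpolation=cv2.INTER_CUBIC))
    for L in lines:
        q=((proj(d,L)+.5-[c0,r0])*s).astype(np.int32); cv2.polylines(im,[q.reshape(-1,1,2)],False,(0,255,255),1)
    cv2.imwrite("pics/"+name,im)
def unitpts(ux,uy,yaw,pts):
    c,s=np.cos(yaw),np.sin(yaw); p=np.array(pts,float); return np.c_[ux+c*p[:,0]-s*p[:,1],uy+s*p[:,0]+c*p[:,1],p[:,2]]
E
python3 - <<'E'
from h import *
t=cam("top");s=cam("side")
for n,a,b in(("handle",(180,263),(226,240)),("zero",(179,265),(233,225)),("latch",(198,300),(208,253)),("mug",(162,162),(377,161)),("soap",(170,380),(171,234)),("cover",(193,262),(243,239))):
    print(n,tri(t,a,s,b))
print("handle on z.158",onplane(t,(180,263),.158),onplane(s,(226,240),.158))
print("latch z.104",onplane(t,(198,300),.104),onplane(s,(208,253),.104))
crop(t,120,250,205,335,5,"tc.png")
crop(s,180,310,160,310,5,"sc.png")
E
```

```text
handle [0.53718879 0.01770222 0.14556895]
zero [0.56358493 0.01274296 0.10128333]
latch [ 0.4983352  -0.10602804  0.10064823]
mug [ 0.65393555  0.39202402 -0.01030211]
soap [ 0.6162029  -0.39056238  0.02959037]
cover [0.52141734 0.02333916 0.07544785]
handle on z.158 [0.5395879  0.01687848 0.158     ] [0.52317546 0.03402778 0.158     ]
latch z.104 [ 0.4922755 -0.1056505  0.104    ] [ 0.50797472 -0.10540741  0.104     ]
```

View pics/tc.png

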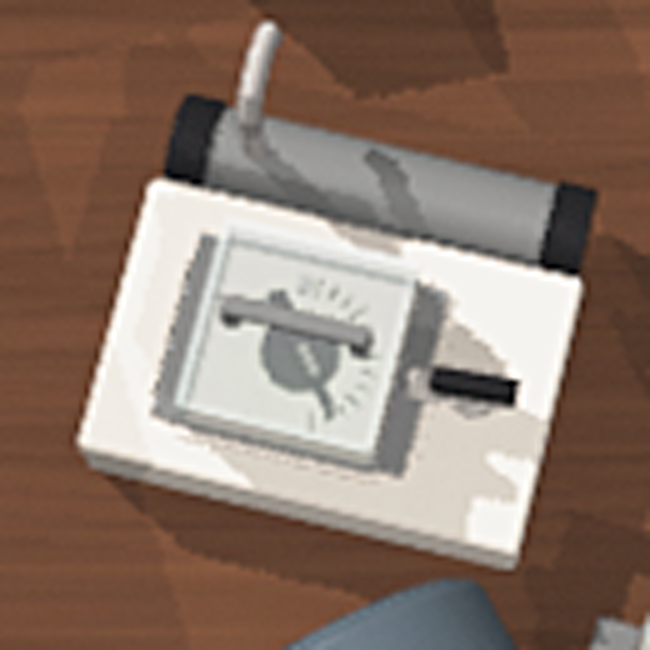

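View pics/sc.png

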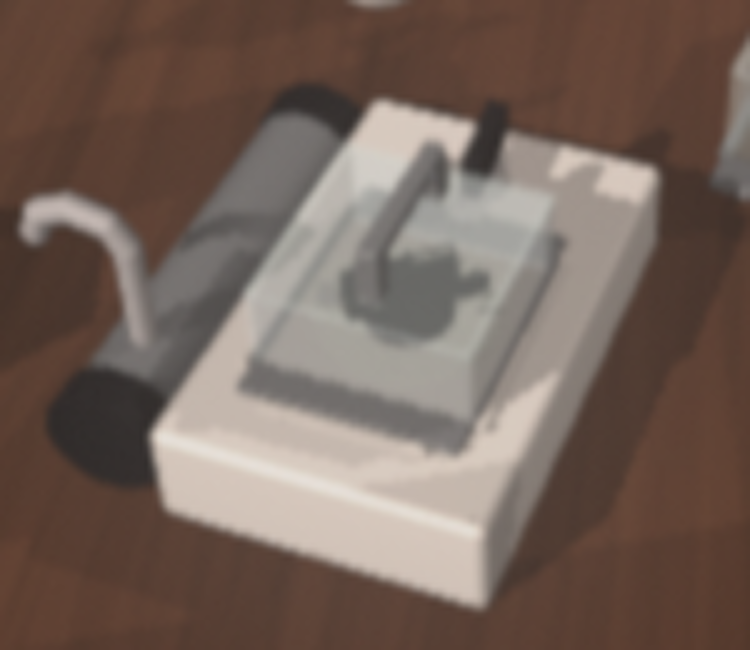

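The cover on the unit is confirmed: a clear box with grey flanges and a bar handle, and the knob showing underneath. Next I'll fit the unit pose from the deck corners in both views.

```bash
python3 - <<'E'
from h import *
from scipy.optimize import least_squares
t=cam("top");s=cam("side")
C=np.array([[.1,.155,.07],[.1,-.155,.07],[-.1,-.155,.07],[-.1,.155,.07]])
T=np.array([[153,180],[582,283],[516,557],[85,455]])/5+[205,120]
S=np.array([[155,437],[378,100],[657,175],[487,530]])/5+[160,180]
T-=.4;S-=.4
def f(p):
    P=unitpts(*p,C); return np.r_[(proj(t,P)-T).ravel(),(proj(s,P)-S).ravel()]
for g in (f,lambda p:f(p)[:8],lambda p:f(p)[8:]):
    r=least_squares(g,[.53,0,-.2]); print(r.x,np.abs(r.fun).max())
p=least_squares(f,[.53,0,-.2]).x
print("latch",unitpts(*p,[[0,-.1,.104]]),"handle",unitpts(*p,[[0,.022,.158]]))
L=[unitpts(*p,np.r_[C,C[:1]])]
def rect(x0,x1,y0,y1,z): return unitpts(*p,[[x0,y0,z],[x1,y0,z],[x1,y1,z],[x0,y1,z],[x0,y0,z]])
L+=[rect(-.007,.007,-.13,-.07,.116),rect(-.007,.007,-.028,.072,.166),rect(-.067,.067,-.045,.089,.13)]
crop(t,120,250,205,335,5,"tf.png",L);crop(s,180,310,160,310,5,"sf.png",L)
E
```

```text
[ 0.51869489 -0.00774896 -0.23407745] 1.7037121536140774
[ 0.51752042 -0.00809081 -0.23255457] 1.5034091227234683
[ 0.51947134 -0.007456   -0.23473741] 1.6420127465446228
latch [[ 0.49550032 -0.10502184  0.104     ]] handle [[0.5237977  0.01365107 0.158     ]]
```

View pics/tf.png

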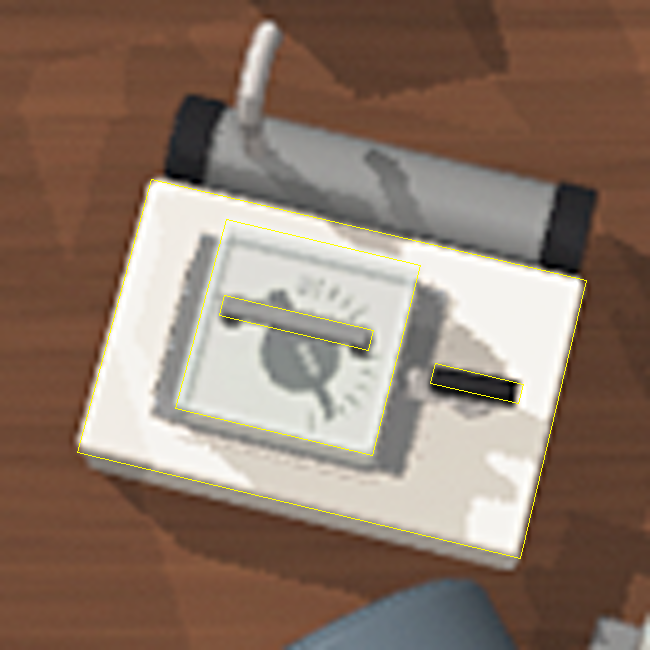

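View pics/sf.png

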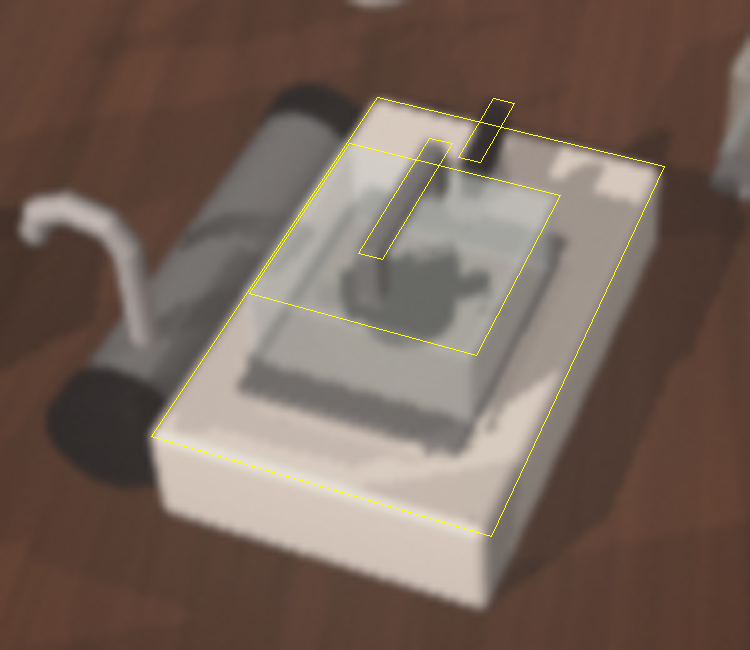

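The fit holds to about 2 mm. Next, the tool yaw and how far to move to reach the latch.

```bash
cat >> h.py <<'E'
from scipy.spatial.transform import Rotation as Ro
def pose():
    o=manip.get_obs(); R=Ro.from_euler("xyz",o["tcp_rot"]).as_matrix(); return o,np.array(o["tcp_pos"]),R
def goto(target,psi,zt):
    """total needed shift in tool cm; psi=world angle of tool y (mod pi)"""
    o,p,R=pose(); y=R[:,1]; now=np.arctan2(y[1],y[0])
    d=(psi-now+np.pi/2)%np.pi-np.pi/2
    sh=R.T@(np.array([*target,zt])-p)*100
    print("t",round(o["t"],2),"tcp",p.round(4),"psi",round(now,3),"j6",round(o["joint_pos"][5],3),"w",round(o["gripper_width"],4),"F",np.round(o["force"],1))
    print("shift cm",sh.round(2),"turn about x",round(-d,3),"or",round(-d+np.pi,3),round(-d-np.pi,3)," tool axes down",R[:,0].round(3))
E
python3 - <<'E'
from h import *
goto((.4955,-.105),-.234+.05,.25)
print(pose()[2].round(2))
E
```

```text
t 1.1 tcp [ 0.2367 -0.4686  0.2313] psi -1.103 j6 1.571 w 0.0855 F [ 0.4 -0.3  0.4]
shift cm [ -1.87 -20.78 -39.49] turn about x -0.919 or 2.223 -4.061  tool axes down [ 0.  0. -1.]
[[ 0.    0.45 -0.89]
 [ 0.   -0.89 -0.45]
 [-1.   -0.   -0.  ]]
```

>>> {"fn": "step_arm", "kwargs": {
  "motion": [
    [-0.2,-1.7,-3.3,0],
    [-0.2,-1.7,-3.3,0],
    [-0.2,-1.7,-3.3,0],
    [-0.2,-1.7,-3.3,0],
    [-0.2,-1.7,-3.3,0],
    [-0.2,-1.7,-3.3,0],
    [-0.2,-1.7,-3.3,0],
    [-0.2,-1.7,-3.3,0],
    [-0.2,-1.7,-3.3,0],
    [-0.2,-1.7,-3.3,0],
    [-0.2,-1.7,-3.3,0],
    [0,-1.7,-3.3,0]
  ],
  "grip": 0.45
}}

```text
t: 2.1
tcp_pos: [0.5066, -0.0989, 0.2542]
tcp_rot: [1.865, 1.567, -0.822]
force: [1.0, -1.6, -0.6]
gripper_width: 0.0384
```

>>> {"fn": "step_arm", "kwargs": {
  "motion": [
    [0,0,0,-0.12],
    [0,0,0,-0.12],
    [0,0,0,-0.12],
    [0,0,0,-0.12],
    [0,0,0,-0.12],
    [0,0,0,-0.12],
    [0,0,0,-0.12],
    [0,0,0,-0.08],
    [0,0,0,0]
  ]
}}

```text
t: 2.85
tcp_pos: [0.512, -0.0895, 0.2532]
tcp_rot: [1.381, 1.567, -0.345]
force: [-0.6, -0.5, 0.2]
gripper_width: 0.0383
```

```bash
python3 - <<'E'
from h import *
t=cam("top");s=cam("side")
goto((.4955,-.105),-.234+.05,.22)
for n in("latch_grip",):
  for c in("top","side"): print(vision.spot_point(n,c))
crop(t,120,250,205,335,5,"t1.png");crop(s,150,280,160,310,5,"s1.png")
E
```

```text
t 2.95 tcp [ 0.512  -0.0895  0.2532] psi -0.162 j6 1.56 w 0.0381 F [-0.7  0.2 -0.1]
shift cm [ 3.32 -1.39  1.79] turn about x 0.022 or 3.163 -3.12  tool axes down [ 0.004 -0.001 -1.   ]
[]
[{'point': [208.7, 257.2], 'p': 0.46}]
```

View pics/s1.png

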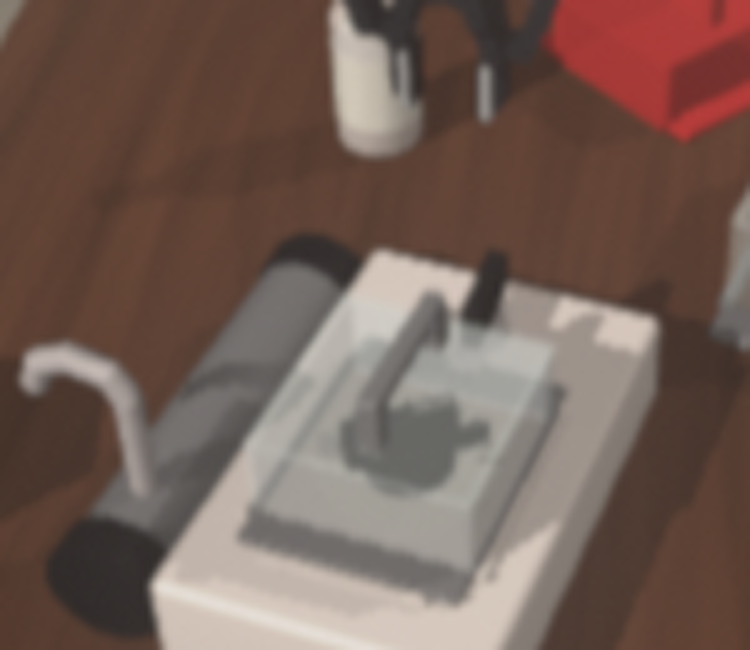

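The gripper is over the latch rib. In the crop the rib is at about (285,485), clear of the cover. I'll correct the lateral offset, then descend.

>>> {"fn": "step_arm", "kwargs": {
  "motion": [
    [0.5,-1.2,1.5,0.02],
    [0.5,-0.2,0.3,0],
    [1.5,0,0,0],
    [1.0,0,0,0],
    [0,0,0,0]
  ]
}}

```text
t: 3.47
tcp_pos: [0.4958, -0.1056, 0.2174]
tcp_rot: [1.541, 1.564, -0.221]
force: [-0.7, -0.3, -0.8]
gripper_width: 0.0384
```

```bash
python3 - <<'E'
from h import *
s=cam("side")
goto((.4955,-.105),-.234+.05,.088)
crop(s,150,280,160,310,5,"s2.png")
E
```

```text
t 3.52 tcp [ 0.496  -0.1056  0.2181] psi -0.191 j6 1.552 w 0.0382 F [ 0.4  0.5 -0.6]
shift cm [13.01 -0.15 -0.05] turn about x -0.007 or 3.134 -3.149  tool axes down [ 0.007 -0.002 -1.   ]
```

View pics/s2.png

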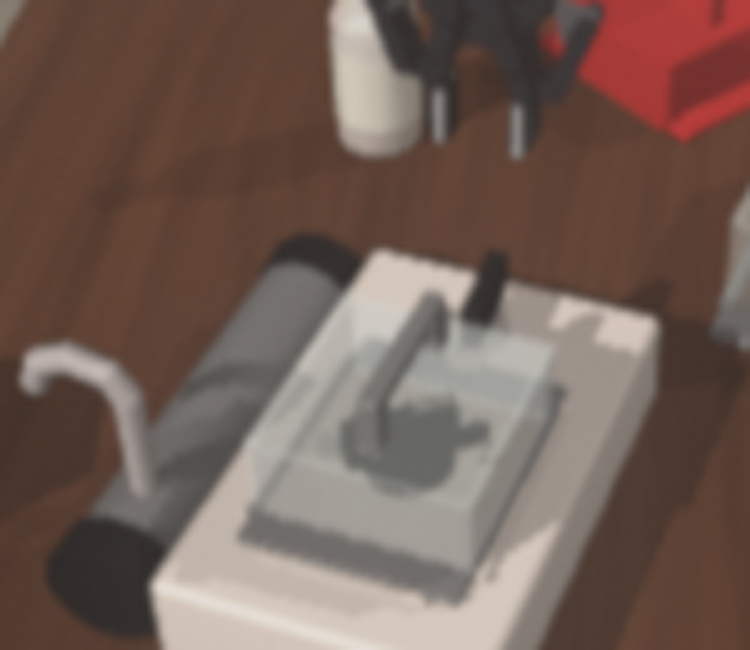

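>>> {"fn": "step_arm", "kwargs": {
  "motion": [
    [2,0,-0.05,0],
    [2,0,0,0],
    [2,0,0,0],
    [2,0,0,0],
    [2,0,0,0],
    [1.5,0,0,0],
    [0.8,0,0,0],
    [0,0,0,0]
  ]
}}

```text
t: 4.18
tcp_pos: [0.5028, -0.1052, 0.0962]
tcp_rot: [1.597, 1.554, -0.17]
force: [-1.1, 0.2, 0.1]
gripper_width: 0.0382
```

```bash
python3 - <<'E'
from h import *
s=cam("side")
goto((.4955,-.105),-.234+.05,.088)
crop(s,150,280,160,310,5,"s3.png")
E
```

```text
t 4.23 tcp [ 0.5032 -0.1053  0.097 ] psi -0.196 j6 1.56 w 0.0387 F [0.2 0.2 0.5]
shift cm [ 0.88 -0.78  0.12] turn about x -0.012 or 3.13 -3.153  tool axes down [ 0.018 -0.003 -1.   ]
```

View pics/s3.png

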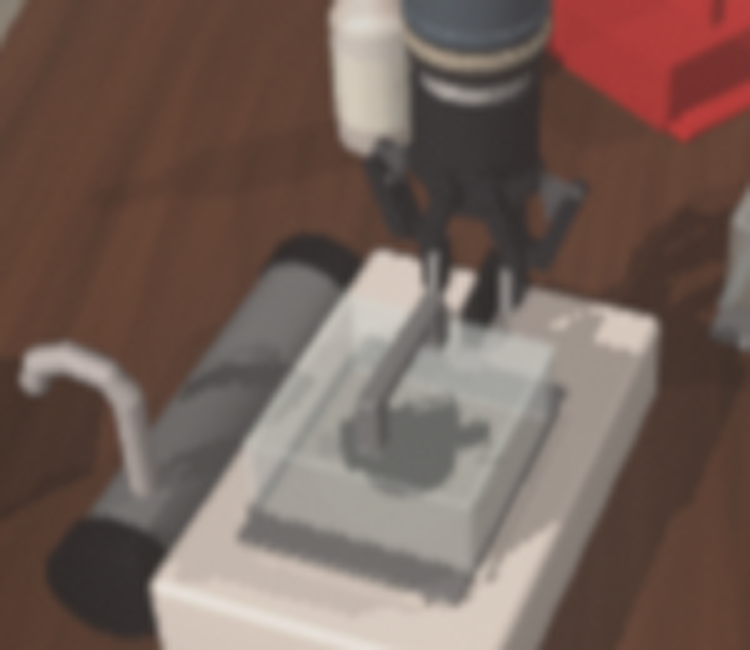

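The rib stands between the fingers, at about (295,483) in the crop. I'll centre on it, lower the last 8 mm and close.

>>> {"fn": "step_arm", "kwargs": {
  "motion": [
    [0.8,-0.8,0.1,-0.01],
    [0,0,0,0]
  ]
}}

```text
t: 4.4
tcp_pos: [0.4967, -0.1049, 0.0906]
tcp_rot: [1.584, 1.55, -0.173]
force: [-0.8, 0.4, 0.6]
gripper_width: 0.0385
```

>>> {"fn": "step_arm", "kwargs": {
  "motion": [
    [0,0,0,0],
    [0,0,0,0],
    [0,0,0,0],
    [0,0,0,0],
    [0,0,0,0],
    [0,0,0,0]
  ],
  "grip": 0,
  "force": 40
}}

```text
t: 4.9
tcp_pos: [0.4971, -0.1049, 0.0931]
tcp_rot: [1.58, 1.551, -0.178]
force: [-0.7, -0.0, -5.1]
gripper_width: 0.0134
```

```bash
python3 - <<'E'
from h import *
goto((.4955,-.105),-.234+.05,.088)
E
```

```text
t 4.9 tcp [ 0.4971 -0.1049  0.0931] psi -0.187 j6 1.549 w 0.0134 F [-0.7 -0.  -5.1]
shift cm [ 0.5  -0.16  0.04] turn about x -0.003 or 3.139 -3.145  tool axes down [ 0.02  -0.004 -1.   ]
```

>>> {"fn": "step_arm", "kwargs": {
  "motion": [
    [0.1,0,0,-0.12],
    [0.1,0,0,-0.12],
    [0.05,0,0,-0.12],
    [0.05,0,0,-0.12],
    [0.05,0,0,-0.12],
    [0.05,0,0,-0.12]
  ]
}}

```text
t: 5.4
tcp_pos: [0.4975, -0.1047, 0.093]
tcp_rot: [0.871, 1.549, -0.144]
force: [-1.6, -0.1, -0.3]
gripper_width: 0.013
```

```bash
python3 - <<'E'
from h import *
goto((.4955,-.105),-.234+1.571,.088)
print(manip.get_obs()["ft_torque"])
E
```

```text
t 5.4 tcp [ 0.4975 -0.1047  0.093 ] psi 0.557 j6 0.806 w 0.013 F [-1.6 -0.1 -0.3]
shift cm [ 0.5  -0.19 -0.09] turn about x -0.78 or 2.361 -3.922  tool axes down [ 0.022 -0.003 -1.   ]
[ 0.31855082  0.85404998 -0.10574607]
```

>>> {"fn": "step_arm", "kwargs": {
  "motion": [
    [0.1,0,0,-0.12],
    [0.05,0,0,-0.12],
    [0.05,0,0,-0.12],
    [0.05,0,0,-0.12],
    [0.05,0,0,-0.12],
    [0.05,0,0,-0.12],
    [0.05,0,0,-0.1],
    [0,0,0,-0.03]
  ]
}}

```text
t: 6.07
tcp_pos: [0.4981, -0.1045, 0.0934]
tcp_rot: [0.048, 1.546, -0.077]
force: [0.8, 0.9, -12.1]
gripper_width: 0.0133
```

```bash
python3 - <<'E'
from h import *
goto((.4955,-.105),-.234+1.571,.088)
print(manip.get_obs()["ft_torque"])
s=cam("side");crop(s,150,280,160,310,5,"s4.png")
E
```

```text
t 6.07 tcp [ 0.4981 -0.1045  0.0934] psi 1.446 j6 -0.083 w 0.0133 F [  0.8   0.9 -12.1]
shift cm [ 0.54 -0.08 -0.27] turn about x 0.109 or 3.25 -3.033  tool axes down [ 0.025 -0.002 -1.   ]
[ 0.31164301  0.24335877 -2.1694377 ]
```

View pics/s4.png

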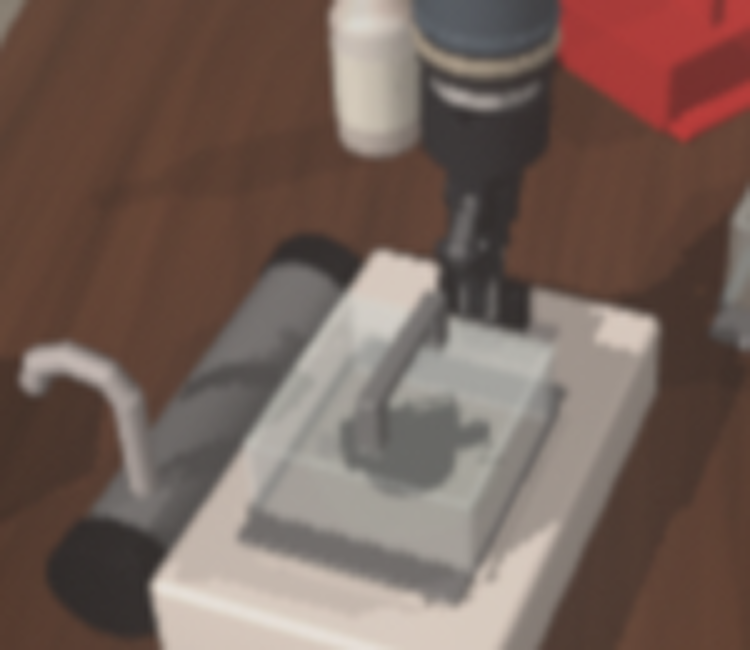

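The hard stop is reached: 2.2 N m of reaction, and psi matches fully open. I'll release and rise.

>>> {"fn": "step_arm", "kwargs": {
  "motion": [
    [0,0,0,0.05],
    [0,0,0,0],
    [0,0,0,0],
    [0,0,0,0]
  ],
  "grip": 0.35
}}

```text
t: 6.45
tcp_pos: [0.5014, -0.1052, 0.0955]
tcp_rot: [0.077, 1.54, -0.102]
force: [0.1, -0.5, -0.3]
gripper_width: 0.0297
```

>>> {"fn": "step_arm", "kwargs": {
  "motion": [
    [-1,0,0,0],
    [-2.5,0,0,0],
    [-3,0,0,0],
    [-3,0,0,0],
    [-3,0,0,0],
    [-2,0,0,0],
    [0,0,0,0]
  ]
}}

```text
t: 7.03
tcp_pos: [0.4959, -0.1044, 0.2517]
tcp_rot: [0.065, 1.538, -0.109]
force: [0.2, 0.0, -0.3]
gripper_width: 0.0299
```

```bash
python3 - <<'E'
from h import *
goto((.5238,.0137),-.234,.23)
s=cam("side");t=cam("top");
for n in("latch_grip","cover_handle"):
  for c,d in(("top",t),("side",s)): print(n,c,[(np.round(r["point"]),round(r["p"],2),onplane(d,r["point"],.158).round(3)) for r in vision.spot_point(n,c)])
crop(s,150,280,160,310,5,"s5.png")
E
```

```text
t 7.03 tcp [ 0.4959 -0.1044  0.2517] psi 1.396 j6 -0.035 w 0.0299 F [ 0.2  0.  -0.3]
shift cm [ 2.21 12.11  0.62] turn about x -1.511 or 1.63 -4.653  tool axes down [ 0.033 -0.004 -0.999]
latch_grip top []
latch_grip side [(array([206., 257.]), 0.59, array([ 0.489, -0.054,  0.158]))]
cover_handle top [(array([182., 263.]), 0.85, array([0.532, 0.018, 0.158])), (array([277., 356.]), 0.68, array([ 0.223, -0.28 ,  0.158])), (array([225., 425.]), 0.65, array([ 0.391, -0.507,  0.158])), (array([171., 381.]), 0.6, array([ 0.571, -0.37 ,  0.158]))]
cover_handle side [(array([222., 239.]), 0.76, array([0.528, 0.017, 0.158])), (array([141., 295.]), 0.7, array([ 0.4  , -0.425,  0.158])), (array([175., 342.]), 0.63, array([ 0.235, -0.238,  0.158]))]
```

View pics/s5.png

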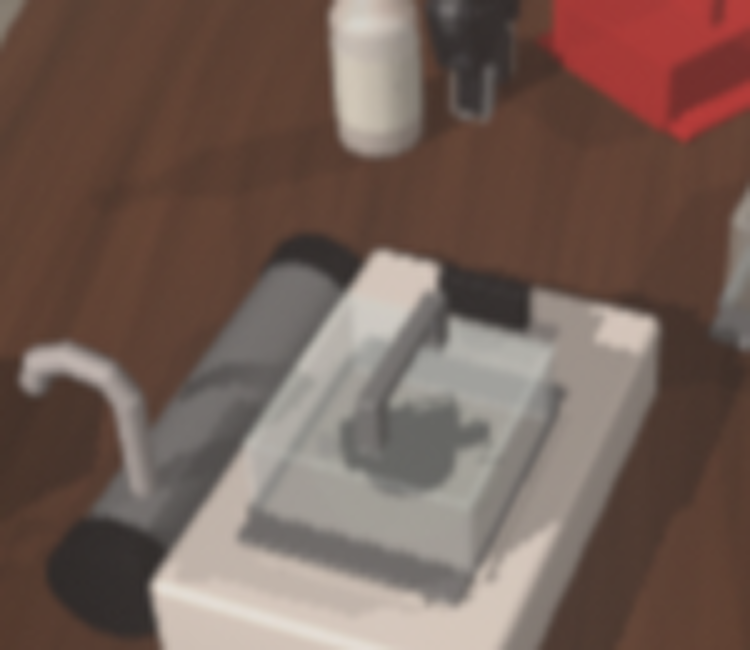

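The latch stands open across the unit, with its rib at about (300,485) in the crop. Next I'll go to the cover handle, turning +1.63.

>>> {"fn": "step_arm", "kwargs": {
  "motion": [
    [0,3.1,0.2,0.12],
    [0,3.1,-0.2,0.12],
    [0,3,-0.6,0.12],
    [0,2.8,-1.0,0.12],
    [0,0,0,0.12],
    [0,0,0,0.12],
    [0,0,0,0.12],
    [0,0,0,0.12],
    [0,0,0,0.12],
    [0,0,0,0.12],
    [0,0,0,0.12],
    [0,0,0,0.12]
  ],
  "grip": 0.5
}}

```text
t: 8.33
tcp_pos: [0.5154, 0.0215, 0.2307]
tcp_rot: [-0.775, 1.567, -2.44]
force: [-0.3, -0.9, 0.6]
gripper_width: 0.0427
```

```bash
python3 - <<'E'
from h import *
goto((.526,.015),-.234,.20)
E
```

```text
t 8.33 tcp [0.5154 0.0215 0.2307] psi -0.094 j6 1.708 w 0.0427 F [-0.3 -0.9  0.6]
shift cm [3.07 1.12 0.54] turn about x 0.14 or 3.282 -3.002  tool axes down [-0.003 -0.002 -1.   ]
```

>>> {"fn": "step_arm", "kwargs": {
  "motion": [
    [1.0,1.1,0.5,0.1],
    [1.0,0,0.1,0.05],
    [0.8,0,0,0]
  ]
}}

```text
t: 8.58
tcp_pos: [0.5252, 0.0144, 0.2001]
tcp_rot: [-0.925, 1.565, -2.754]
force: [-0.3, 0.6, -0.6]
gripper_width: 0.0425
```

```bash
python3 - <<'E'
from h import *
goto((.526,.015),-.234,.141)
s=cam("side");t=cam("top");
crop(s,150,280,160,310,5,"s6.png")
E
```

```text
t 8.58 tcp [0.5252 0.0144 0.2001] psi -0.258 j6 1.858 w 0.0425 F [-0.3  0.6 -0.6]
shift cm [ 5.91  0.09 -0.1 ] turn about x -0.024 or 3.117 -3.166  tool axes down [-0.006 -0.002 -1.   ]
```

View pics/s6.png

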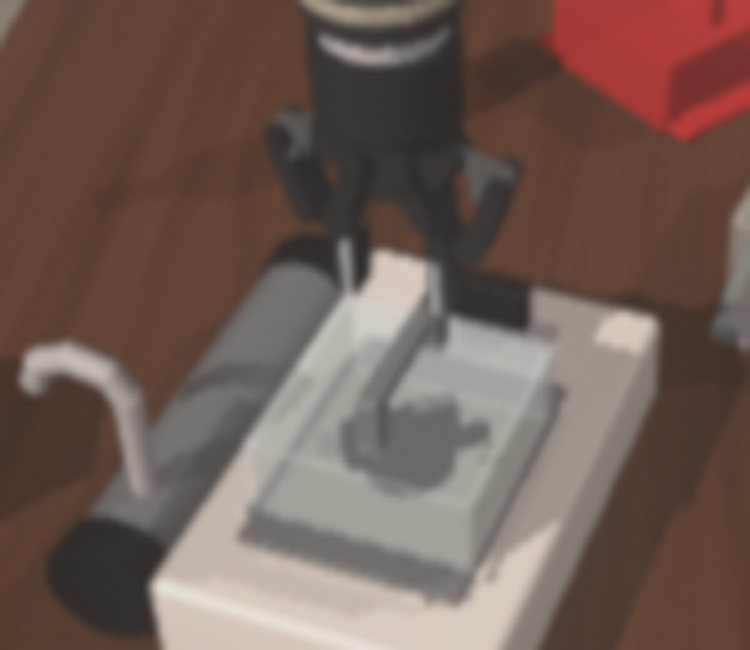

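The fingers straddle the handle; their tips are at about (290,348) and (315,438) in the crop. I'll descend.

>>> {"fn": "step_arm", "kwargs": {
  "motion": [
    [2.2,0.05,-0.1,-0.02],
    [2.2,0,0,0],
    [1.2,0,0,0],
    [0.2,0,0,0]
  ]
}}

```text
t: 9.02
tcp_pos: [0.5248, 0.0156, 0.1403]
tcp_rot: [-1.036, 1.564, -2.83]
force: [-0.5, 0.8, 0.2]
gripper_width: 0.0426
```

```bash
python3 - <<'E'
from h import *
goto((.526,.015),-.234,.140)
s=cam("side")
crop(s,150,280,160,310,5,"s7.png")
E
```

```text
t 9.02 tcp [0.5248 0.0156 0.1403] psi -0.223 j6 1.825 w 0.0426 F [-0.5  0.8  0.2]
shift cm [0.03 0.13 0.04] turn about x 0.011 or 3.152 -3.131  tool axes down [-0.007 -0.002 -1.   ]
```

View pics/s7.png

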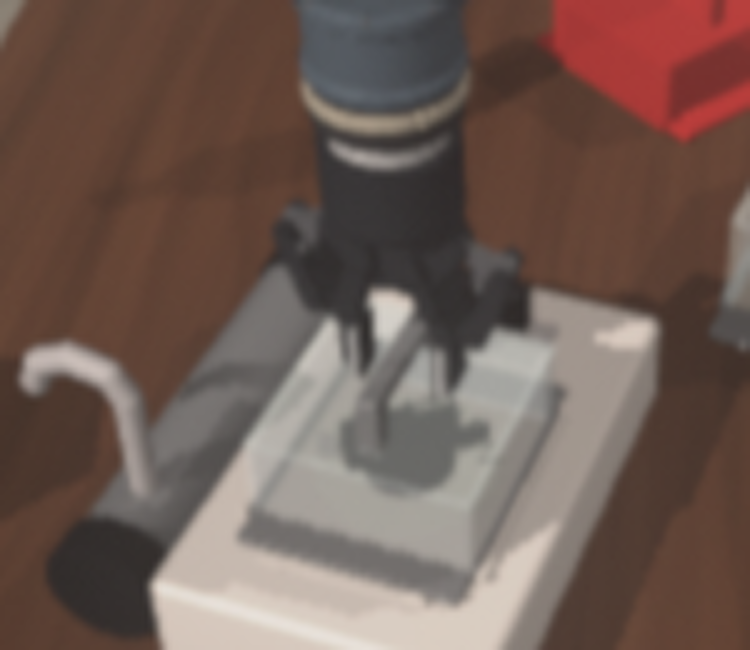

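The fingers are on both sides of the bar, so I'll close.

>>> {"fn": "step_arm", "kwargs": {
  "motion": [
    [0,0.1,0,0.01],
    [0.05,0,0,0],
    [0.05,0,0,0],
    [0.05,0,0,0],
    [0.05,0,0,0],
    [0,0,0,0]
  ],
  "grip": 0,
  "force": 50
}}

```text
t: 9.57
tcp_pos: [0.5271, 0.0156, 0.1419]
tcp_rot: [-0.808, 1.567, -2.61]
force: [-0.4, -0.6, -3.3]
gripper_width: 0.0129
```

```bash
python3 - <<'E'
from h import *
goto((.526,.015),-.234,.23)
E
```

```text
t 9.57 tcp [0.5271 0.0156 0.1419] psi -0.232 j6 1.833 w 0.0129 F [-0.4 -0.6 -3.3]
shift cm [-8.81 -0.12  0.11] turn about x 0.002 or 3.144 -3.139  tool axes down [-0.003 -0.002 -1.   ]
```

>>> {"fn": "step_arm", "kwargs": {
  "motion": [
    [-0.8,0,0,0],
    [-1.2,0,0,0],
    [-1.5,0,0,0],
    [-1.5,0,0,0],
    [-1.5,0,0,0],
    [-1.5,0,0,0],
    [-1.5,0,0,0],
    [-1,0,0,0]
  ]
}}

```text
t: 10.23
tcp_pos: [0.5252, 0.0157, 0.2528]
tcp_rot: [-1.086, 1.562, -2.888]
force: [0.1, -0.3, -2.6]
gripper_width: 0.013
```

```bash
python3 - <<'E'
from h import *
goto((.491,.307),-.234,.24)
s=cam("side")
crop(s,100,330,110,330,3,"s8.png")
E
```

```text
t 10.23 tcp [0.5252 0.0157 0.2528] psi -0.231 j6 1.833 w 0.013 F [ 0.1 -0.3 -2.6]
shift cm [  1.24 -10.   -27.57] turn about x 0.003 or 3.144 -3.139  tool axes down [-0.008 -0.002 -1.   ]
```

View pics/s8.png

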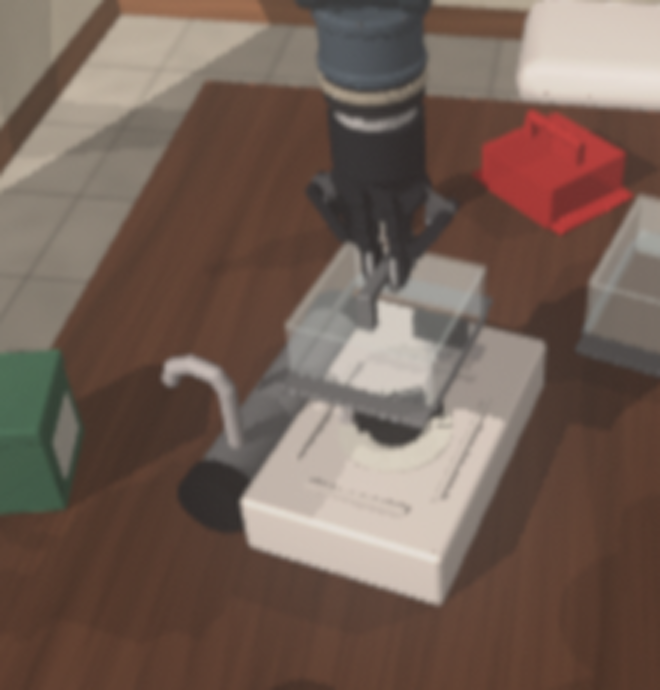

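The cover is held level and clear of the knob. I'll carry it to the open worktop on the left.

>>> {"fn": "step_arm", "kwargs": {
  "motion": [
    [0,-0.5,-1.5,0],
    [0,-1,-2.8,0],
    [0,-1,-2.8,0],
    [0,-1,-2.8,0],
    [0,-1,-2.8,0],
    [0,-1,-2.8,0],
    [0,-1,-2.8,0],
    [0,-1,-2.8,0],
    [0,-1,-2.5,0],
    [0,-0.5,-1.5,0],
    [0,-0.2,-0.5,0]
  ]
}}

```text
t: 11.2
tcp_pos: [0.494, 0.2958, 0.2553]
tcp_rot: [-0.522, 1.567, -2.33]
force: [0.2, -0.4, -2.7]
gripper_width: 0.0132
```

```bash
python3 - <<'E'
from h import *
goto((.491,.307),-.234,.0735)
s=cam("side");t=cam("top")
cv2.imwrite("pics/s9.png",s["pixels"][:,:,::-1])
E
```

```text
t 11.2 tcp [0.494  0.2958 0.2553] psi -0.237 j6 2.348 w 0.0132 F [ 0.2 -0.4 -2.7]
shift cm [18.18 -0.52 -1.09] turn about x -0.003 or 3.139 -3.145  tool axes down [-0.003 -0.003 -1.   ]
```

View pics/s9.png

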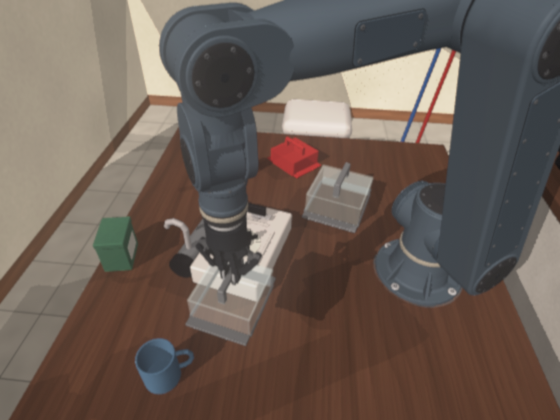

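The cover is above free worktop, clear of the mug at about (365,160) and the unit. I'll lower it.

>>> {"fn": "step_arm", "kwargs": {
  "motion": [
    [1,-0.3,-0.6,0],
    [2,-0.2,-0.4,0],
    [2,0,0,0],
    [2,0,0,0],
    [2,0,0,0],
    [2,0,0,0],
    [2,0,0,0],
    [1.5,0,0,0],
    [1,0,0,0],
    [0.5,0,0,0]
  ]
}}

```text
t: 12.13
tcp_pos: [0.4919, 0.2944, 0.0852]
tcp_rot: [-0.017, 1.565, -1.838]
force: [0.5, -0.5, -3.0]
gripper_width: 0.013
```

```bash
python3 - <<'E'
from h import *
goto((.491,.307),-.234,.0725)
E
```

```text
t 12.13 tcp [0.4919 0.2944 0.0852] psi -0.25 j6 2.363 w 0.013 F [ 0.5 -0.5 -3. ]
shift cm [ 1.26 -0.4  -1.2 ] turn about x -0.016 or 3.125 -3.158  tool axes down [-0.001 -0.005 -1.   ]
```

>>> {"fn": "step_arm", "kwargs": {
  "motion": [
    [0.5,0,0,0],
    [0.4,0,0,0],
    [0.2,0,0,0],
    [0.2,0,0,0]
  ]
}}

```text
t: 12.47
tcp_pos: [0.4917, 0.2918, 0.0716]
tcp_rot: [-0.114, 1.565, -1.938]
force: [-10.1, -3.9, 31.7]
gripper_width: 0.0131
```

```bash
python3 - <<'E'
from h import *
goto((.491,.307),-.234,.0725)
s=cam("side"); crop(s,220,350,150,300,5,"s10.png")
E
```

```text
t 12.47 tcp [0.4917 0.2918 0.0716] psi -0.254 j6 2.362 w 0.0131 F [-10.1  -3.9  31.7]
shift cm [-0.09 -0.45 -1.45] turn about x -0.02 or 3.122 -3.161  tool axes down [-0.002 -0.006 -1.   ]
```

View pics/s10.png

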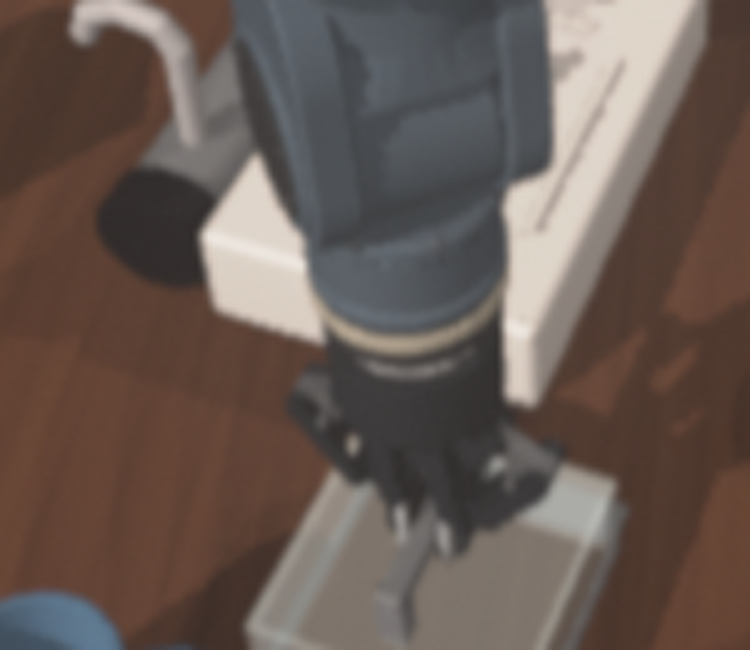

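The cover is on the worktop: 32 N of contact force, and the height matches. I'll ease off and open.

>>> {"fn": "step_arm", "kwargs": {
  "motion": [
    [-0.1,0,0,0]
  ]
}}

```text
t: 12.6
tcp_pos: [0.492, 0.2919, 0.0734]
tcp_rot: [0.039, 1.566, -1.785]
force: [-0.1, 0.5, -3.8]
gripper_width: 0.013
```

>>> {"fn": "step_arm", "kwargs": {
  "motion": [
    [0,0,0,0],
    [0,0,0,0],
    [0,0,0,0],
    [0,0,0,0]
  ],
  "grip": 0.45
}}

```text
t: 12.93
tcp_pos: [0.4942, 0.2932, 0.0762]
tcp_rot: [1.413, 1.566, -0.411]
force: [0.1, -0.2, -0.9]
gripper_width: 0.0385
```

>>> {"fn": "step_arm", "kwargs": {
  "motion": [
    [-1,0,0,0],
    [-2,0,0,0],
    [-3,0,0,0],
    [-3.5,0,0,0],
    [-3.5,0,0,0],
    [-3.5,0,0,0]
  ]
}}

```text
t: 13.43
tcp_pos: [0.4896, 0.2914, 0.2429]
tcp_rot: [-0.436, 1.559, -2.261]
force: [0.7, 0.6, 0.1]
gripper_width: 0.0384
```

```bash
python3 - <<'E'
from h import *
s=cam("side");t=cam("top")
goto((.5238,.0137),0,.23)
for n in("counter_grip","zero_stop","cover"):
  for c,d,z in(("top",t,.1035),("side",s,.1035)): print(n,c,[(np.round(r["point"]),round(r["p"],2),onplane(d,r["point"],{"counter_grip":.1035,"zero_stop":.086,"cover":0}[n]).round(3)) for r in vision.spot_point(n,c)])
crop(s,180,345,140,310,4,"s11.png")
crop(t,80,250,160,340,4,"t11.png")
E
```

```text
t 13.53 tcp [0.4922 0.293  0.2476] psi -0.253 j6 2.363 w 0.0381 F [0.2 1.1 0.2]
shift cm [ 1.87 10.06 26.23] turn about x -0.253 or 2.888 -3.395  tool axes down [ 0.001 -0.004 -1.   ]
counter_grip top [(array([187., 264.]), 0.73, array([0.53 , 0.017, 0.103]))]
counter_grip side [(array([234., 240.]), 0.45, array([0.528, 0.011, 0.104]))]
zero_stop top [(array([180., 265.]), 0.88, array([0.558, 0.012, 0.086]))]
zero_stop side [(array([209., 258.]), 0.19, array([ 0.495, -0.125,  0.086]))]
cover top [(array([279., 353.]), 0.95, array([ 0.231, -0.289,  0.   ])), (array([204., 187.]), 0.86, array([0.492, 0.292, 0.   ])), (array([230., 422.]), 0.56, array([ 0.405, -0.536,  0.   ]))]
cover side [(array([159., 295.]), 0.96, array([ 0.399, -0.546,  0.   ])), (array([203., 336.]), 0.7, array([ 0.233, -0.288,  0.   ])), (array([341., 239.]), 0.67, array([0.491, 0.286, 0.   ]))]
```

View pics/s11.png

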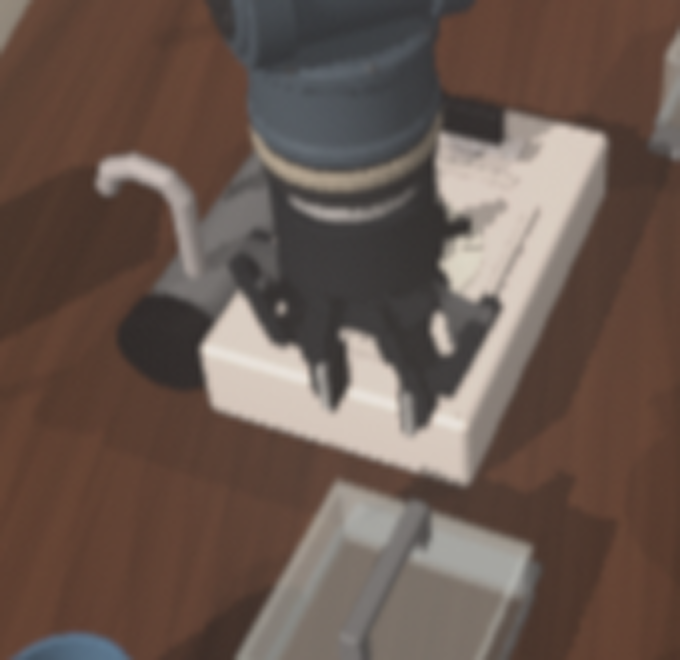

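View pics/t11.png

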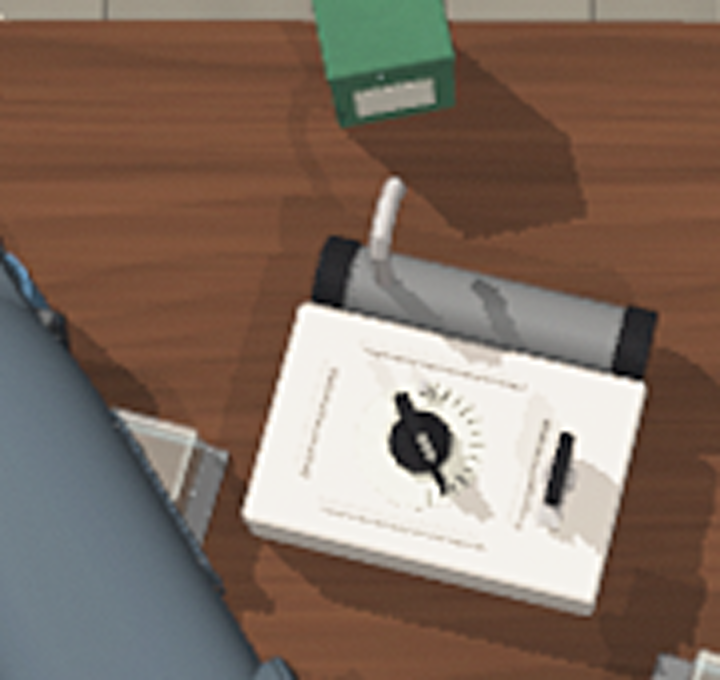

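The cover stands flat at left: the detection gives (0.492, 0.29) on the z=0 plane in both views. The knob's tail is at about (395,402) and its nose at about (492,445) in the top crop. Next I'll fit the knob angle.

```bash
python3 - <<'E'
from h import *
t=cam("top")
p=(.5187,-.0077,-.234); a=unitpts(*p,[[0,.022,0]])[0]
for px,z in(((402,395),.112),((445,492),.078),((445,485),.078)):
    P=onplane(t,(80+px[1]/4-.4,160+px[0]/4-.4),z); d=P-a; print(P.round(4),np.hypot(*d[:2]).round(4),np.arctan2(d[1],d[0]))
L=[]
for q in(2.4,2.55):
    ps=np.array([[-.038,-.007],[.030,-.007],[.030,.007],[-.038,.007],[-.038,-.007]]);c,s=np.cos(-q),np.sin(-q)
    r=np.c_[c*ps[:,0]-s*ps[:,1],s*ps[:,0]+c*ps[:,1]+.022,np.full(5,.114)]
    L.append(unitpts(*p,r))
crop(t,155,215,230,300,9,"t12.png",L)
E
```

```text
[0.5578 0.0288 0.112 ] 0.0372 0.4188197472328902
[ 0.482  -0.0071  0.078 ] 0.0467 -2.6793685327210106
[ 0.4881 -0.0071  0.078 ] 0.0413 -2.6147419585711056
```

View pics/t12.png

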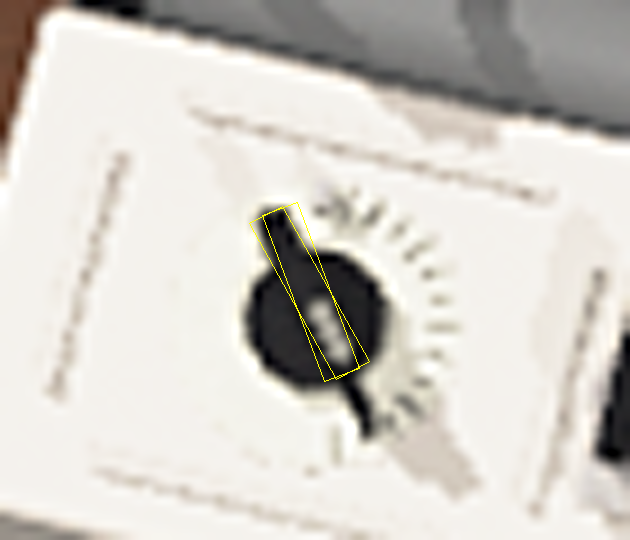

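>>> {"fn": "step_arm", "kwargs": {
  "motion": [
    [0,1.1,2.9,0],
    [0,1.1,2.9,0],
    [0,1.1,2.9,0],
    [0,1.1,2.9,0],
    [0,1.1,2.9,0],
    [0,1.1,2.9,0],
    [0,1.1,2.9,0],
    [0,1.1,2.9,0],
    [0,1.0,2.6,0]
  ]
}}

```text
t: 14.63
tcp_pos: [0.5171, 0.0107, 0.2332]
tcp_rot: [-0.833, 1.544, -2.647]
force: [0.4, -0.1, 0.3]
gripper_width: 0.0383
```

>>> {"fn": "step_arm", "kwargs": {
  "motion": [
    [0,0,0,0.12],
    [0,0,0,0.12],
    [0,0,0,0.12],
    [0,0,0,0.12],
    [0,0,0,0.12],
    [0,0,0,0.12],
    [0,0,0,0.12]
  ]
}}

```text
t: 15.22
tcp_pos: [0.5144, 0.0026, 0.227]
tcp_rot: [-0.078, 1.532, -2.762]
force: [-0.5, -0.2, 0.6]
gripper_width: 0.0379
```

```bash
python3 - <<'E'
from h import *
goto((.5238,.0137),-1.12,.20)
E
```

```text
t 15.22 tcp [0.5144 0.0026 0.227 ] psi -1.114 j6 2.698 w 0.0379 F [-0.5 -0.2  0.6]
shift cm [ 2.65 -0.57 -1.44] turn about x 0.006 or 3.148 -3.135  tool axes down [-0.036 -0.014 -0.999]
```

>>> {"fn": "step_arm", "kwargs": {
  "motion": [
    [1.3,-0.6,-1.4,0],
    [1.3,0,0,0],
    [1,0,0,0]
  ]
}}

```text
t: 15.47
tcp_pos: [0.5233, 0.0137, 0.1893]
tcp_rot: [-0.067, 1.532, -2.762]
force: [-0.5, 0.9, -0.4]
gripper_width: 0.0377
```

```bash
python3 - <<'E'
from h import *
goto((.5238,.0137),-1.12,.13)
s=cam("side");crop(s,150,280,160,310,5,"s13.png")
E
```

```text
t 15.47 tcp [0.5233 0.0137 0.1893] psi -1.124 j6 2.729 w 0.0377 F [-0.5  0.9 -0.4]
shift cm [ 5.92  0.03 -0.27] turn about x -0.004 or 3.138 -3.145  tool axes down [-0.036 -0.014 -0.999]
```

View pics/s13.png

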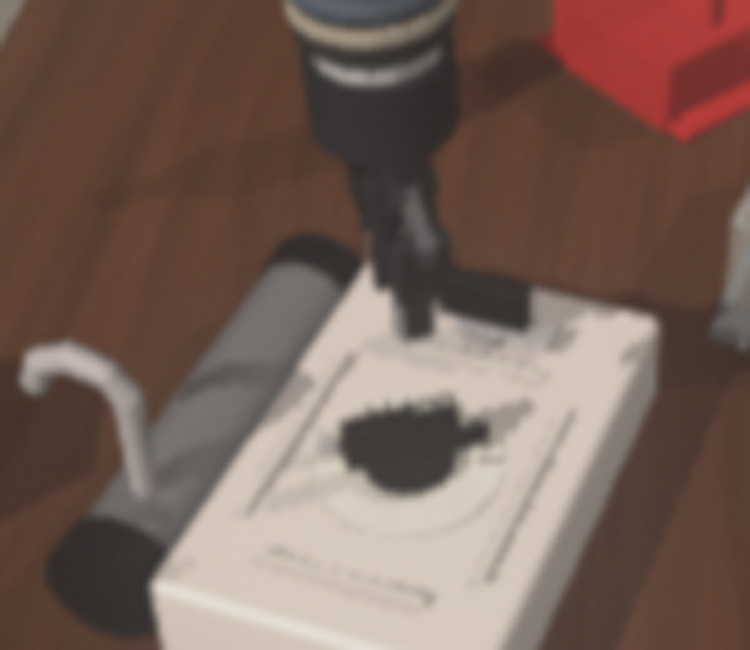

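>>> {"fn": "step_arm", "kwargs": {
  "motion": [
    [1.8,0,-0.1,0],
    [1.8,0,-0.1,0],
    [1.8,0,-0.1,0],
    [1.8,0,-0.1,0],
    [1,0,0,0]
  ]
}}

```text
t: 15.93
tcp_pos: [0.5221, 0.0143, 0.1017]
tcp_rot: [-0.109, 1.527, -2.803]
force: [-0.2, -0.7, 0.5]
gripper_width: 0.0384
```

```bash
python3 - <<'E'
from h import *
goto((.5238,.0137),-1.12,.0865)
s=cam("side");crop(s,150,280,160,310,5,"s14.png")
E
```

```text
t 15.93 tcp [0.5221 0.0143 0.1017] psi -1.123 j6 2.729 w 0.0384 F [-0.2 -0.7  0.5]
shift cm [ 1.52  0.13 -0.2 ] turn about x -0.003 or 3.139 -3.145  tool axes down [-0.041 -0.014 -0.999]
```

View pics/s14.png

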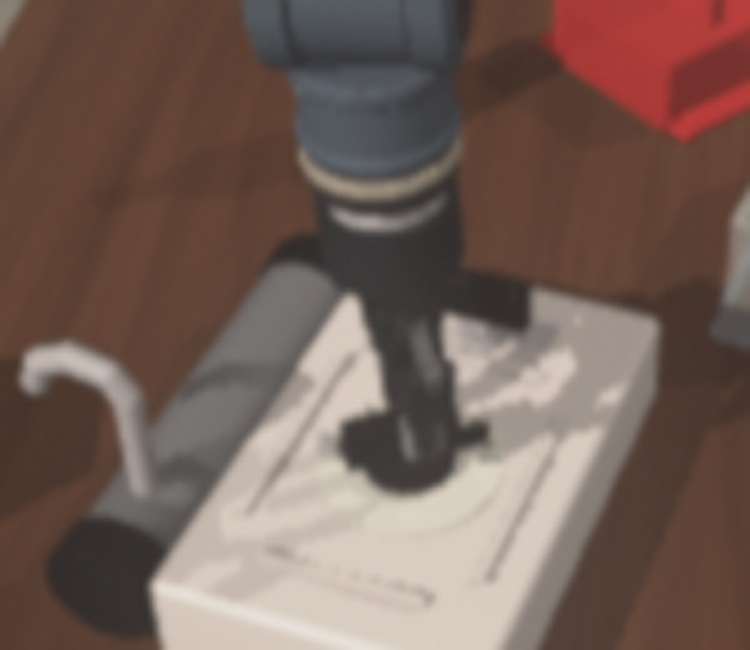

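The jaws straddle the bar, with one finger on each side. I'll lower and close.

>>> {"fn": "step_arm", "kwargs": {
  "motion": [
    [1.0,0.1,-0.2,0],
    [0.5,0,0,0]
  ]
}}

```text
t: 16.15
tcp_pos: [0.5221, 0.0139, 0.0847]
tcp_rot: [-0.137, 1.523, -2.83]
force: [0.5, -0.5, 0.5]
gripper_width: 0.0385
```

>>> {"fn": "step_arm", "kwargs": {
  "motion": [
    [0.05,0,0,0],
    [0,0,0,0],
    [0.05,0,0,0],
    [0,0,0,0],
    [0,0,0,0]
  ],
  "grip": 0,
  "force": 40
}}

```text
t: 16.57
tcp_pos: [0.5218, 0.0126, 0.0841]
tcp_rot: [-0.1, 1.521, -2.795]
force: [1.8, -2.3, -9.1]
gripper_width: 0.0135
```

```bash
python3 - <<'E'
from h import *
goto((.5238,.0137),1.337,.0865)
print(manip.get_obs()["ft_torque"])
E
```

```text
t 16.57 tcp [0.5218 0.0126 0.0841] psi -1.124 j6 2.728 w 0.0135 F [ 1.8 -2.3 -9.1]
shift cm [-0.25 -0.02 -0.22] turn about x 0.681 or 3.822 -2.461  tool axes down [-0.046 -0.017 -0.999]
[-0.02468651 -0.55679584 -0.01499218]
```

>>> {"fn": "step_arm", "kwargs": {
  "motion": [
    [0,0,0,-0.12],
    [0,0,0,-0.12],
    [0,0,0,-0.12],
    [0,0,0,-0.12],
    [0,0,0,-0.12],
    [0,0,0,-0.12],
    [0,0,0,-0.12],
    [0,0,0,-0.12]
  ]
}}

```text
t: 17.23
tcp_pos: [0.525, 0.0101, 0.0842]
tcp_rot: [-0.919, 1.524, -2.62]
force: [2.0, -0.5, -10.0]
gripper_width: 0.0134
```

```bash
python3 - <<'E'
from h import *
goto((.5238,.0137),1.337,.0865)
print(manip.get_obs()["ft_torque"])
E
```

```text
t 17.23 tcp [0.525  0.0101 0.0842] psi -0.131 j6 1.734 w 0.0134 F [  2.   -0.5 -10. ]
shift cm [-0.24 -0.17 -0.33] turn about x -1.468 or 1.674 -4.609  tool axes down [-0.041 -0.024 -0.999]
[-0.60647671 -1.44145911 -0.07092172]
```

>>> {"fn": "step_arm", "kwargs": {
  "motion": [
    [0,0,-0.1,-0.12],
    [0,0,-0.1,-0.12],
    [0,0,-0.1,-0.12],
    [0,0,0,-0.12],
    [0,0,0,-0.12],
    [0,0,0,-0.12],
    [0,0,0,-0.12]
  ]
}}

```text
t: 17.82
tcp_pos: [0.5278, 0.0114, 0.0843]
tcp_rot: [-1.646, 1.526, -2.472]
force: [0.0, -2.1, -7.5]
gripper_width: 0.013
```

```bash
python3 - <<'E'
from h import *
goto((.5238,.0137),1.337,.0865)
print(manip.get_obs()["ft_torque"])
E
```

```text
t 17.82 tcp [0.5278 0.0114 0.0843] psi 0.745 j6 0.863 w 0.013 F [ 0.  -2.1 -7.5]
shift cm [-0.22 -0.15 -0.44] turn about x -0.592 or 2.55 -3.733  tool axes down [-0.035 -0.028 -0.999]
[ 0.28781953 -1.11398723 -0.06498253]
```

>>> {"fn": "step_arm", "kwargs": {
  "motion": [
    [0,0,-0.2,-0.12],
    [0,0,-0.1,-0.12],
    [0,0,-0.1,-0.12],
    [0,0,0,-0.12],
    [0,0,0,-0.1]
  ]
}}

```text
t: 18.23
tcp_pos: [0.5287, 0.0132, 0.0843]
tcp_rot: [-2.131, 1.531, -2.35]
force: [1.1, -4.0, -6.9]
gripper_width: 0.0134
```

```bash
python3 - <<'E'
from h import *
goto((.5238,.0137),1.337,.0865)
print(manip.get_obs()["ft_torque"])
t=cam("top");s=cam("side");crop(s,150,280,160,310,5,"s15.png")
E
```

```text
t 18.23 tcp [0.5287 0.0132 0.0843] psi 1.352 j6 0.261 w 0.0134 F [ 1.1 -4.  -6.9]
shift cm [-0.2  -0.07 -0.5 ] turn about x 0.015 or 3.156 -3.127  tool axes down [-0.028 -0.029 -0.999]
[-0.07210801 -1.10916397 -0.69061336]
```

View pics/s15.png

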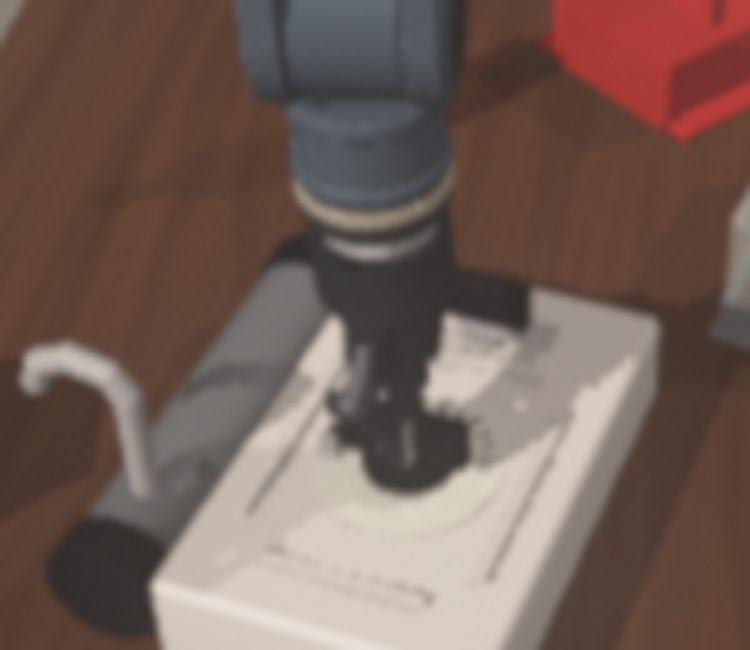

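The stop is starting to react (-0.69 N m). I'll press a little further to be sure.

>>> {"fn": "step_arm", "kwargs": {
  "motion": [
    [0,0,0,-0.08],
    [0,0,0,-0.08],
    [0,0,0,-0.08]
  ]
}}

```text
t: 18.58
tcp_pos: [0.5274, 0.0136, 0.085]
tcp_rot: [-2.43, 1.531, -2.43]
force: [5.4, -1.1, -11.4]
gripper_width: 0.0136
```

```bash
python3 - <<'E'
from h import *
goto((.5238,.0137),1.337,.0865)
print(manip.get_obs()["ft_torque"])
E
```

```text
t 18.58 tcp [0.5274 0.0136 0.085 ] psi 1.571 j6 0.041 w 0.0136 F [  5.4  -1.1 -11.4]
shift cm [-0.14  0.01 -0.37] turn about x 0.234 or 3.375 -2.908  tool axes down [-0.03  -0.026 -0.999]
[ 0.39446441 -1.51748897 -4.71226294]
```

That gives 4.7 N m against the zero stop. I'll open where it stands and rise.

>>> {"fn": "step_arm", "kwargs": {
  "motion": [
    [0,0,0,0],
    [0,0,0,0],
    [0,0,0,0],
    [0,0,0,0]
  ],
  "grip": 0.5
}}

```text
t: 18.92
tcp_pos: [0.5275, 0.0137, 0.0863]
tcp_rot: [-2.409, 1.532, -2.42]
force: [0.7, -0.8, 0.5]
gripper_width: 0.0429
```

>>> {"fn": "step_arm", "kwargs": {
  "motion": [
    [-1,0,0,0],
    [-2,0,0,0],
    [-3,0,0,0],
    [-3.5,0,0,0],
    [-3.5,0,0,0],
    [-3.5,0,0,0]
  ]
}}

```text
t: 19.42
tcp_pos: [0.5285, 0.0185, 0.2553]
tcp_rot: [-2.527, 1.523, -2.544]
force: [0.8, -0.7, 0.3]
gripper_width: 0.0423
```

>>> {"fn": "step_arm", "kwargs": {
  "motion": [
    [0,-3.5,0,0],
    [0,-3.5,0,0],
    [0,-3.5,0,0],
    [0,-3.5,0,0],
    [0,-3.5,0,0],
    [0,-3.5,0,0],
    [0,-3.5,0,0]
  ]
}}

```text
t: 20.0
tcp_pos: [0.5294, -0.2284, 0.2817]
tcp_rot: [-1.991, 1.539, -2.003]
force: [0.8, 0.9, -0.1]
gripper_width: 0.0427
```

```bash
python3 - <<'E'
from h import *
goto((.5238,.0137),1.337,.0865)
t=cam("top");s=cam("side")
cv2.imwrite("pics/s16.png",s["pixels"][:,:,::-1])
p=(.5187,-.0077,-.234);L=[]
for q in(0,):
    ps=np.array([[-.038,-.007],[.030,-.007],[.030,.007],[-.038,.007],[-.038,-.007]])
    L.append(unitpts(*p,np.c_[ps[:,0],ps[:,1]+.022,np.full(5,.114)]))
crop(t,130,230,200,320,6,"t16.png",L)
crop(s,180,310,160,310,5,"s16c.png",L)
E
```

```text
t 20.0 tcp [ 0.5294 -0.2284  0.2817] psi 1.56 j6 -0.379 w 0.0427 F [ 0.8  0.9 -0.1]
shift cm [18.81 24.77 -0.58] turn about x 0.223 or 3.364 -2.919  tool axes down [-0.013 -0.029 -0.999]
```

View pics/s16.png

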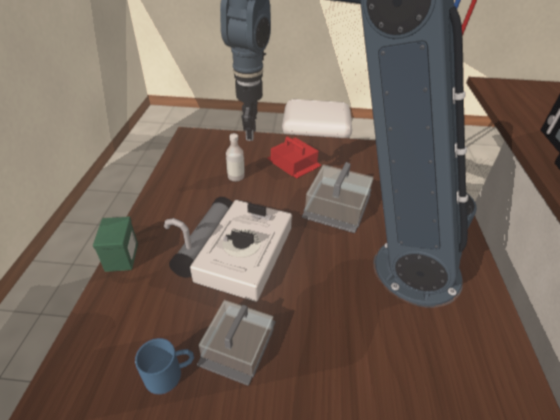

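View pics/t16.png

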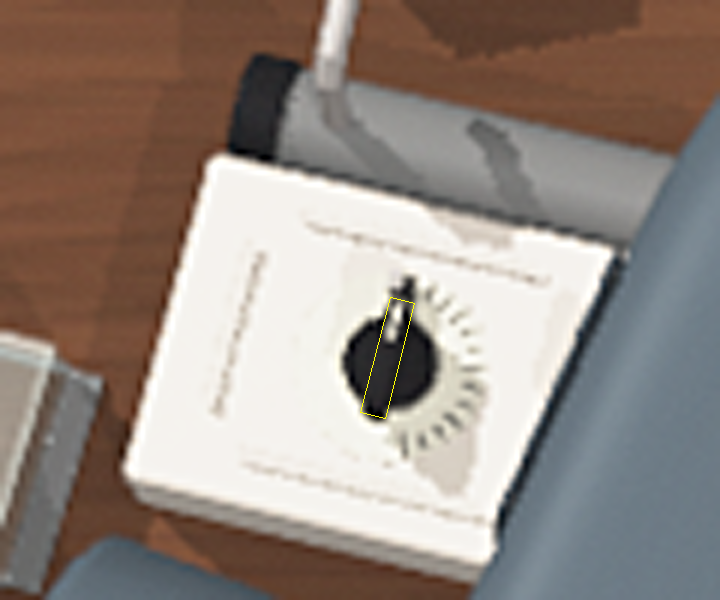

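View pics/s16c.png

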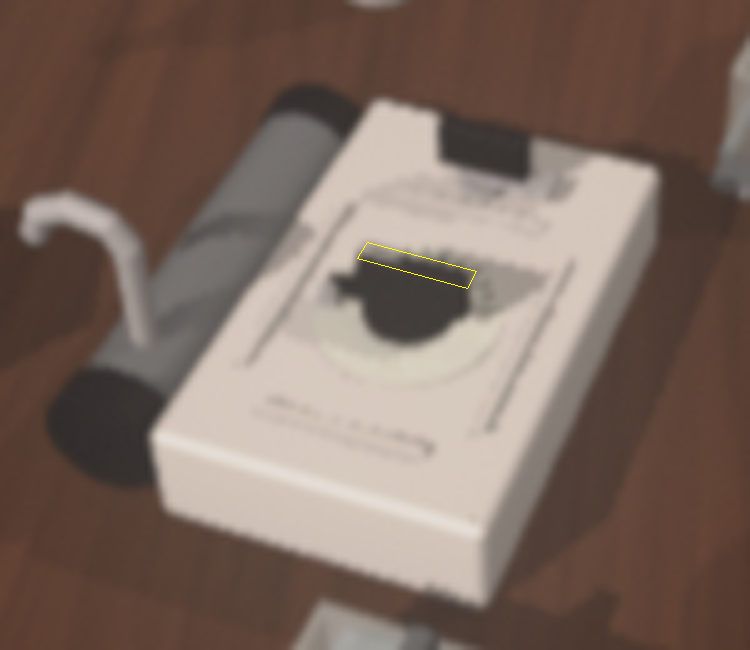

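The cover stands flat at left, and the mug and soap are where they were. The latch is open. The knob nose points to unit +x and the bar matches the q=0 outline. One numeric check, then I'll hand in.

```bash
python3 - <<'E'
from h import *
t=cam("top");s=cam("side")
for px,z in(((404,285),.078),((374,413),.114)):
    P=onplane(t,(130+px[1]/6-.4,200+px[0]/6-.4),z);a=unitpts(.5187,-.0077,-.234,[[0,.022,0]])[0];d=P-a
    print(P.round(4),np.hypot(*d[:2]),"q",-.234-np.arctan2(d[1],d[0]))
for n in("mug","soap","latch_grip"):
  for c in("top","side"): print(n,c,[(np.round(r["point"]),round(r["p"],2)) for r in vision.spot_point(n,c)][:2])
o=manip.get_obs();print(o["force"],o["qvel"].round(3))
E
```

```text
[0.5717 0.0072 0.078 ] 0.048330794666715526 q -0.09874661128665899
[0.4879 0.0217 0.114 ] 0.036757239666197546 q -3.1572708717865994
mug top [(array([163., 160.]), 0.78), (array([189., 262.]), 0.2)]
mug side [(array([376., 160.]), 0.63)]
soap top [(array([174., 382.]), 0.82), (array([198., 272.]), 0.45)]
soap side [(array([175., 234.]), 0.88)]
latch_grip top []
latch_grip side [(array([209., 256.]), 0.55)]
[ 0.41637924 -0.03005987 -0.36571827] [-0.006  0.002 -0.     0.    -0.001 -0.003]
```

```bash
python3 -c "
from h import *
print(ticket.close_job())"
```

```text
the job is handed in; nothing more can be done
None
```

The job is handed in at about 20 s on the robot's clock, with every step carried out; no verdict was reported.

- **Latch:** I turned it a quarter turn until its hard stop pushed back with 2.2 N m, while the cover was still on the unit. The last pictures show it still open.
- **Cover:** I lifted it straight up and set it down flat on the worktop to the left of the unit, at about (0.49, 0.29) m. I eased off the 32 N contact force before letting go. Both cameras put it at the same spot, standing flat.
- **Counter knob:** I turned it anticlockwise by about 2.45 rad, until the zero stop pushed back with 4.7 N m. The pictures show its bar on the zero outline. The angle came out at -0.02 rad from the tail and -0.10 rad from the nose. These differ because picking the pixels is only good to a few millimetres, but both agree with the stop.
- **Bystanders:** The mug reads within 2 pixels of its start. The soap reads 4 to 5 pixels off, within the detector's scatter, and neither was touched. The arm was clear of everything at the end.

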